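Turn the sample display to the front and lay the last slat

ROBOT

A 6-joint arm with a two-finger parallel gripper is mounted at the origin on a cart in front of the work surface, level with it; the furniture and walls round the work are solid. World frame = base frame: x ahead of the robot, y to its left, z up, the work surface at z = 0. Lengths are in m, angles in rad, forces in N, time in s.
With the tool pointing down it reaches from about 0.275 to 0.725 m from the base axis. Payload 15.9 kg.
Tool frame: the origin (TCP) lies on the centre line of the jaws, within the pads' length; the fingertips stand 11 mm ahead of it and the grasp point (between the pads) lies 8 mm behind it (ctrl.nose_length is the distance from the TCP to the fingertips, in m); z points along the fingers, y is the line along which they close (so a half turn about z gives the same grasp; the last joint's range is limited). The gripper opens to 85 mm and grips with 20 to 120 N. Pads are 22 mm wide; open, the fingers measure 114 mm over their backs; the gripper's body (76 mm by 85 mm) begins 54 mm behind the grasp point. The pads swing forward as they close: fully open they stand 13 mm farther back than shut.
Start: joints at [1.316, 0.213, -0.034, 1.323, 0, 1.571], TCP at [0.126, 0.484, 0.242] pointing down, gripper open.
Joint ranges: [-2.98, 2.98], [-0.74, 1.72], [-1.14, 1.35], [-2.1, 2.04], [-1.57, 1.44], [-3.14, 3.14]. Speed limits (rad/s): [1.89, 1.89, 2.39, 2.57, 3.14, 3.14].

INTERFACE

Orientations are given as a unit quaternion [x, y, z, w].
In Python, from bench import ctrl gives the robot as it stands.
- The arm moves only by the tool jog_arm, never from a script. Its argument "increments" is a list that holds one entry, the list of rows, each a list of 7 numbers: the shift along the tool's x, y, z in cm, then the turn, a rotation vector about the tool's x, y, z in degrees, then the closure, from -1 (fully open) to 1 (shut). A call has 1 to 10 rows; each row shifts and turns the commanded pose from where the row before left it, along the tool's axes as they then stand; what a row does not reach is not made up. A row lasts 1/8 s, in which the tool goes at most 62.5 mm and 10.7 degrees, less where a joint would pass 70% of its speed; a pose out of reach is approached as far as the arm can. A call is refused whole if a number of a shift passes 6.25 or a number of a turn 10.7, either way. A call with a gripper value outside its range is refused whole. The fingers move at their own pace and stop on an object; "force" is the grip in N (left out, the last holds). Time passes only in rows, so rows that do not move let the fingers close. It gives the time, the measured TCP pose, the force, the opening and the grip force at its end, in the units of the state.
- ctrl.get_obs(): the state, without advancing time (a new reading comes with each control period).
- ctrl.grab_frame(name): name is "side" or "top"; returns (picture, depth): 480x640x3 uint8, blue, green, red; 480x640 float32, m along the optical axis (not along the pixel's ray), 0 where there is no reading.
- ctrl.calibration(name): a dict with "intrinsics" (3x3 intrinsics, pixels), "rvec" (rotation vector, rad) and "tvec" (3), from world to camera coordinates, as OpenCV has them. Camera axes: x right, y down, z forward; pixel columns grow to the right and rows downward; lengths in m; the calibration is good to about 2 mm. A picture is of the moment at which its call begins. calibration takes no time and is no camera call.
- ctrl.hand_in(): hands the job in; it is judged then, once.
The state is a dict: "t": time; "joint_positions": joint angles; "joint_vel": joint speeds; "joint_efforts": joint torques, N m; "tcp_pos": TCP position; "ee_rot": TCP orientation; "contact_force": force on the tool from outside, world axes, zero at the start; "ft_torque": the same for the moment, N m; "width": opening from 0.0 (shut) to 1.0 (fully open); "grasp_force": force on a finger pad.
Only numpy, scipy, OpenCV 4.12 (cv2) and the standard library are available. Lean on these libraries where they do the work, as an engineer would, in place of code of your own. Each camera call takes 0.05 s, during which the arm holds its last target. There are 200 camera calls.

TASK

Turn the little round display by its steel post until the low end of its sloping board is at the brass pointer on the base and the turntable has clicked into that stop, and let go of it. Then lay the loose wooden scent slat on the slope as the third, overlapping course: brass plate downhill, lower edge along the dark line of the upper fixed slat, sides in line with the slats below, lying flat, and let go. Leave the display clicked in at the pointer and do not disturb the candles, the tin and the card box standing around.

Things in the scene. Friction and masses are not known exactly. Their poses are not given: they have to be found in the camera images.
- display_base: Dark steel foot of the display, 200 mm in diameter, fixed to the table; origin on the turning axis at table height. Its -x axis points to the front stop: a 46 mm tongue there carries the brass pointer, 136 mm from the axis (top 17 mm above the table).
- display_disc (a joint): Angle of the wooden disc (260 mm in diameter, top 36 mm above the table) on its base: 0 = low end of the slope at the brass pointer; grows anticlockwise seen from above. Starts 45 or 90 degrees anticlockwise of the pointer, so turn it clockwise. A spring plunger pulls it into a stop every 45 degrees, from about 20 degrees either side; about 8 N at the post passes a stop.
- post_grip (a point): The upright round steel post by which the disc is turned: 16 mm in diameter with a 20 mm cap, standing 105 mm from the turning axis on the disc (when the slope faces the pointer, at the base's +y side). The point is on the post's axis, 74 mm above the table; the post's top is 101 mm above the table, the disc 36 mm.
- slat_mid (a point): Upper of the two overlapping wooden slats fixed on the disc's sloping dark wooden board (84 mm wide, top end 140 mm above the table). Like the loose slat: 90 x 56 x 10 mm, dark line 45 mm from its lower end. Origin: centre of its underside; x uphill along it, y across, z out of its face; about 15 degrees from level. The loose slat belongs parallel to it, 45 mm farther along x and 10 mm along z.
- mid_line (a point): Middle of the dark line on the top face of slat_mid, where the middle of the loose slat's lower edge belongs. Axes as slat_mid.
- slat_centre (a point): Centre of the loose wooden slat, 90 (x) x 56 (y) x 10 (z) mm, about 45 g, lying flat on the table with its face up. Its brass-plate end (the lower end on the slope) is at -x; z is out of its face. The point is half-way through its thickness.
- tester_centre (a point): Bystander: open tester candle in a glass, 67 mm in diameter, 74 mm tall; point at its centre.
- tin_centre (a point): Bystander: flat golden hinged tin 61 x 88 x 22 mm; point at its centre.
- cards_centre (a point): Bystander: clear flat card box 65 x 92 x 19 mm; point at its centre.
- candle_centre (a point): Bystander: lidded candle jar, 69 mm in diameter, 82 mm tall; point at its centre.
Mind the look-alikes: they are no part of the job. Of the things shaped like the part that bears slat_centre, the wooden one is meant.

How it is judged:
By the outcome, as a careful person would: the job done as asked, in the order asked, and still so for the second after the job is handed in, with the robot touching nothing.
It also fails if it takes over 56 s, if anything falls off the work surface, if the arm or the gripper's body presses on something with over 40 N, if the wrist force passes 120 N, or if a joint passes its speed limit or range.

## Working session

There is one attempt and no reset: what is moved stays moved. The work goes in short steps, Python scripts to look and compute and a tool call to move; the robot and the scene stay as the last step left them, time stands still between calls to the robot, and variables do not carry over. Pictures are saved under pics/ and viewed, at most 10 in all, crops included, and the job is handed in when it is done.

Besides the shell and the picture viewer there is one more tool, called as name(argument=value, ...), one argument or row to a line, values as JSON. jog_arm: Moves the arm, as the interface text tells. Its arguments: {"type":"object","properties":{"increments":{"type":"array"},"force":{"type":"number"}},"required":["increments"]}

```bash
mkdir -p pics; cat > h.py <<'E'
import numpy as np, cv2
from bench import ctrl
from scipy.spatial.transform import Rotation as R
def cal(n):
    c=ctrl.calibration(n); return np.array(c["intrinsics"]),cv2.Rodrigues(np.array(c["rvec"],float))[0],np.array(c["tvec"],float).ravel()
def ray(n,uv,z):
    K,Rm,t=cal(n); uv=np.atleast_2d(uv).astype(float)
    d=(np.linalg.inv(K)@np.c_[uv,np.ones(len(uv))].T).T@Rm; o=-Rm.T@t
    return o+d*((z-o[2])/d[:,2])[:,None]
def cloud(n,D):
    K,Rm,t=cal(n); v,u=np.mgrid[:480,:640]
    P=np.stack([(u-K[0,2])/K[0,0]*D,(v-K[1,2])/K[1,1]*D,D],-1)
    return (P-t)@Rm
def proj(n,P):
    K,Rm,t=cal(n); q=(np.atleast_2d(P)@Rm.T+t)@K.T; return q[:,:2]/q[:,2:]
E
python3 - <<'E'
from h import *
for n in("top","side"):
    p,d=ctrl.grab_frame(n); cv2.imwrite(f"pics/{n}0.png",p); np.savez(f"{n}0.npz",p=p,d=d)
    K,Rm,t=cal(n); print(n,-Rm.T@t,Rm[2],K[0,0])
o=ctrl.get_obs();print(o)
E
```

```text
top [ 0.35044653 -0.01451493  1.18598058] [ 0.12397385 -0.01092572 -0.99222533] 483.9223109151863
side [ 0.47223505 -1.340044    1.06768705] [ 0.01833817  0.80714313 -0.59007091] 586.1854216716303
{'t': 0.1, 'joint_positions': array([ 1.31602470e+00,  2.13287524e-01, -3.49736145e-02,  1.32350804e+00,
        1.35115133e-05,  1.57080593e+00]), 'joint_vel': array([-5.14037461e-04, -1.27960814e-05,  2.45081853e-03, -5.71699071e-04,
       -3.61871925e-04,  1.74609720e-03]), 'joint_efforts': array([ 2.99386324e-03, -6.87254977e+01,  4.87805843e+01,  1.24085852e-02,
        2.35588313e-04,  6.55557733e-05]), 'tcp_pos': array([0.12593465, 0.48357896, 0.24188437]), 'ee_rot': array([ 1.27046325e-01,  9.91896665e-01, -4.81625126e-04, -6.84948205e-05]), 'contact_force': array([-0.11477875, -0.05345841, -0.84919178]), 'ft_torque': array([-0.02077915, -0.00168649,  0.02075757]), 'grasp_force': 0.0, 'width': 1.00032876742265}
```

View pics/top0.png

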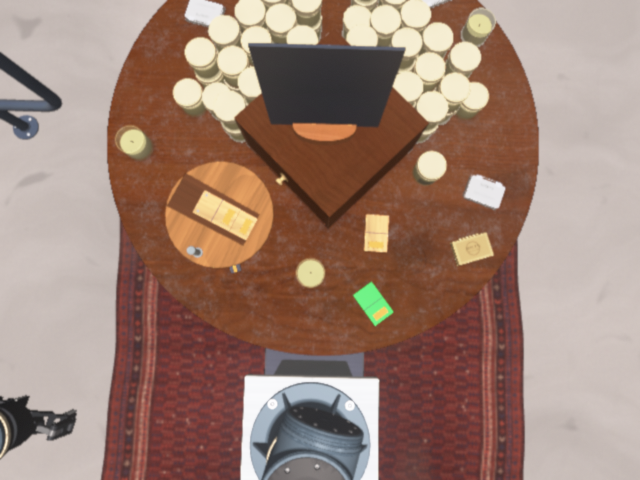

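View pics/side0.png

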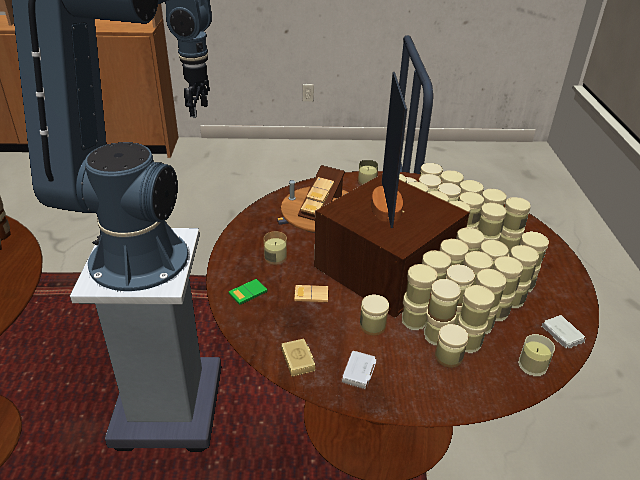

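Candidates for the slat: the wooden one at top (376,232), and a green look-alike at (373,303). The tin (473,248) and card box (485,191) differ in shape. I choose (376,232). The pointer is either the piece at (235,268) or the brass one at (282,180), so I'll check both in a crop.

```bash
python3 - <<'E'
from h import *
p=np.load("top0.npz")["p"]
a=cv2.resize(p[150:290,155:295],(560,560),interpolation=3)
b=cv2.resize(p[205:260,350:405],(220,220),interpolation=3)
c=np.zeros((560,790,3),np.uint8);c[:,:560]=a;c[:220,565:785]=b
q=np.load("side0.npz")["p"]; e=cv2.resize(q[155:235,270:350],(220,220),interpolation=3);c[230:450,565:785]=e
cv2.imwrite("pics/crop0.png",c)
E
```

```text
(no output)
```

View pics/crop0.png

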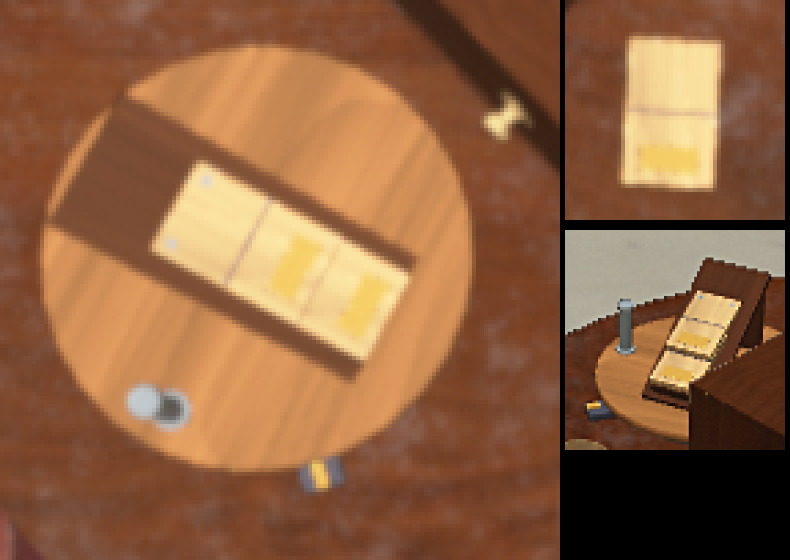

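Crop: the steel post's cap is at about top (191,251), and the brass pointer on its tongue at (235,268). The brass item at (281,179) is the crate's knob. The wooden slat's brass plate faces the robot. The display is 45° anticlockwise of the pointer. Next I measure.

```bash
cat > m.py <<'E'
from h import *
def rect(mask,z,n="top"):
    c=max(cv2.findContours(mask.astype(np.uint8),0,2)[0],key=cv2.contourArea).reshape(-1,2)
    P=ray(n,c,z)[:,:2]; return P,cv2.minAreaRect((P*1000).astype(np.float32))
def disc(p):
    hsv=cv2.cvtColor(p,cv2.COLOR_BGR2HSV).astype(int)
    m=np.zeros((480,640),bool); m[155:275,160:280]=True
    m&=(hsv[...,2]>140)
    m=cv2.morphologyEx(m.astype(np.uint8),cv2.MORPH_OPEN,np.ones((5,5)))
    c=max(cv2.findContours(m,0,1)[0],key=cv2.contourArea)
    c=cv2.convexHull(c).reshape(-1,2); P=ray("top",c,.036)[:,:2]*1000
    return cv2.minEnclosingCircle(P.astype(np.float32)),cv2.fitEllipse(P.astype(np.float32))
E
python3 - <<'E'
from m import *
f=np.load("top0.npz");p=f["p"];C=cloud("top",f["d"])
hsv=cv2.cvtColor(p,cv2.COLOR_BGR2HSV).astype(int)
print(disc(p))
print("pointer",ray("top",[[235.3,268.7]],.017),"post top",ray("top",[[155+147/4-.4,150+402/4-.4]],.101))
m=np.zeros((480,640),bool);m[205:260,355:400]=1;m&=(hsv[...,2]>170)
P,r=rect(m,.010);print("slat",r)
for n,u,v in[("crate",320,190),("cratefrontcorner",331,215),("screen top",330,48),("slat",376,232),("tester",311,273),("candle",431,166),("disc",235,185),("boardtop",185,190),("cards",485,191),("tin",473,248)]:print(n,C[v,u])
# slats on board: plane fit
m=np.zeros((480,640),np.uint8);cv2.fillPoly(m,[np.array([[206,193],[222,202],[216,216],[198,208]])],1)
Q=C[m>0];c=Q.mean(0);w=np.linalg.svd(Q-c)[2][2];print("slat_mid plane",c,w*np.sign(w[2]),np.std((Q-c)@w))
E
```

```text
(((529.7354125976562, 233.7217559814453), 135.59927368164062), ((532.4575805664062, 231.68923950195312), (259.67840576171875, 264.9592590332031), 101.62409973144531))
pointer [[0.40243976 0.18963998 0.017     ]] post top [[0.43781487 0.27513639 0.101     ]]
slat ((500.07867431640625, -149.04014587402344), (91.74732971191406, 58.905303955078125), 0.4909155070781708)
crate [ 0.56271442 -0.00984648  0.19493046]
cratefrontcorner [ 0.51121112 -0.03409728  0.19079534]
screen top [ 0.69764594 -0.02035354  0.53214422]
slat [ 0.50146337 -0.14927274  0.00759577]
tester [0.39561566 0.00687272 0.04338934]
candle [ 0.65134782 -0.2681318   0.08210108]
disc [0.60367003 0.19683632 0.03500098]
boardtop [0.56866193 0.2895261  0.12897947]
cards [ 0.60997974 -0.41762679  0.01463889]
tin [ 0.46683248 -0.38410192  0.02029894]
slat_mid plane [0.53797281 0.23306058 0.12318676] [ 0.86217373 -0.50538208  0.03529033] 0.010948475860756476
```

jog_arm(
  increments=[
    [[-4.43, -1.54, 0, 0, 0, 0, -1], [-4.43, -1.54, 0, 0, 0, 0, -1], [-4.43, -1.54, 0, 0, 0, 0, -1], [-4.43, -1.54, 0, 0, 0, 0, -1], [-4.43, -1.54, 0, 0, 0, 0, -1], [-4.43, -1.54, 0, 0, 0, 0, -1], [-4.43, -1.54, 0, 0, 0, 0, -1], [-4.43, -1.54, 0, 0, 0, 0, -1], [0, 0, 0, 0, 0, 10, -1], [0, 0, 0, 0, 0, 0, -1]],
  ],
  force=25,
)

```text
t: 1.35
tcp_pos: [0.438, 0.2749, 0.2419]
ee_rot: [0.213, 0.977, -0.0, -0.0]
contact_force: [0.2, 0.9, -0.3]
width: 1.0
grasp_force: 0.0
```

jog_arm(
  increments=[
    [[0, 0, 5.0, 0, 0, 0, -1], [0, 0, 5.0, 0, 0, 0, -1], [0, 0, 4, 0, 0, 0, -1], [0, 0, 2.7, 0, 0, 0, -1], [0, 0, 0, 0, 0, 0, 0.35], [0, 0, 0, 0, 0, 0, 0.35], [0, 0, 0, 0, 0, 0, 0.35], [0, 0, 0, 0, 0, 0, 0.35]],
  ],
)

```text
t: 2.35
tcp_pos: [0.4384, 0.2756, 0.0761]
ee_rot: [0.213, 0.977, 0.0, 0.0]
contact_force: [-1.3, 0.6, -0.0]
width: 0.318
grasp_force: 0.0
```

```bash
python3 - <<'E'
from h import *
p,d=ctrl.grab_frame("side"); cv2.imwrite("pics/s1.png",cv2.resize(p[100:260,220:400],(720,640))[:600])
o=ctrl.get_obs();print(o["width"],o["tcp_pos"],o["contact_force"],R.from_quat(o["ee_rot"]).as_matrix())
E
```

```text
0.3274134111048836 [0.43827975 0.27550134 0.07593892] [ 0.72960023 -0.19256269  1.29650201] [[-9.09361290e-01  4.16006262e-01  9.12950062e-04]
 [ 4.16006829e-01  9.09361323e-01  5.50362824e-04]
 [-6.01247095e-04  8.80272108e-04 -9.99999432e-01]]
```

View pics/s1.png

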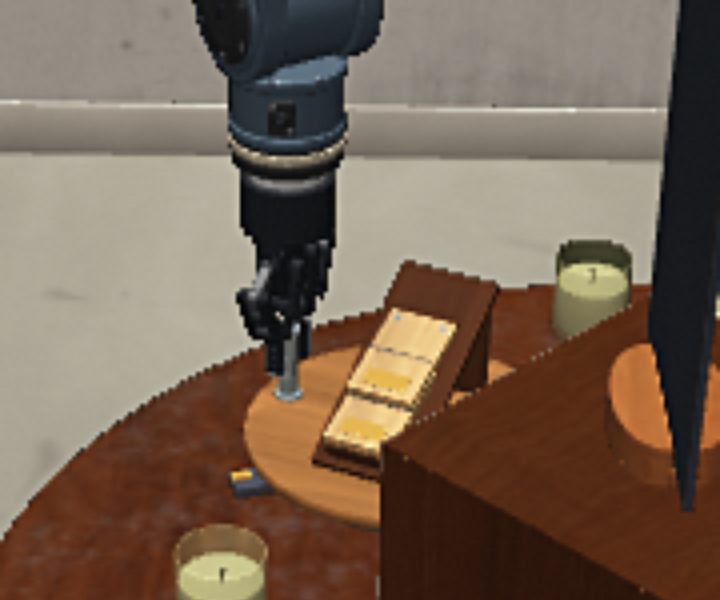

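The post stands between the fingers. Next I turn it clockwise along the arc.

jog_arm(
  increments=[
    [[-0.03, 0.85, 0, 0, 0, 4.65, 0.35], [-0.03, 0.85, 0, 0, 0, 4.65, 0.35], [-0.03, 0.85, 0, 0, 0, 4.65, 0.35], [-0.03, 0.85, 0, 0, 0, 4.65, 0.35], [-0.03, 0.85, 0, 0, 0, 4.65, 0.35], [-0.03, 0.85, 0, 0, 0, 4.65, 0.35], [-0.03, 0.85, 0, 0, 0, 4.65, 0.35], [-0.03, 0.85, 0, 0, 0, 4.65, 0.35], [-0.03, 0.85, 0, 0, 0, 4.65, 0.35], [-0.03, 0.85, 0, 0, 0, 4.65, 0.35]],
  ],
)

```text
t: 3.65
tcp_pos: [0.4986, 0.331, 0.0753]
ee_rot: [0.582, 0.813, -0.001, -0.0]
contact_force: [-4.2, -3.2, 2.0]
width: 0.324
grasp_force: 2.5
```

jog_arm(
  increments=[
    [[0, 0, 0, 0, 0, 0, 0.35], [0, 0, 0, 0, 0, 0, 0.35]],
  ],
)

```text
t: 3.9
tcp_pos: [0.4989, 0.3311, 0.0754]
ee_rot: [0.581, 0.814, 0.0, 0.0]
contact_force: [0.0, -0.5, -0.1]
width: 0.325
grasp_force: 0.0
```

```bash
python3 - <<'E'
from h import *
p,d=ctrl.grab_frame("side"); cv2.imwrite("pics/s2.png",cv2.resize(p[120:260,230:400],(680,560)))
o=ctrl.get_obs();print(o["width"],o["tcp_pos"],o["contact_force"],R.from_quat(o["ee_rot"]).as_matrix())
E
```

```text
0.3249617120108394 [0.49884583 0.33111606 0.07542147] [ 0.08679914 -0.73989739  0.81000471] [[-3.25449841e-01  9.45559294e-01  1.51051543e-04]
 [ 9.45559306e-01  3.25449833e-01  7.54798540e-05]
 [ 2.22109778e-05  1.67393099e-04 -9.99999986e-01]]
```

View pics/s2.png

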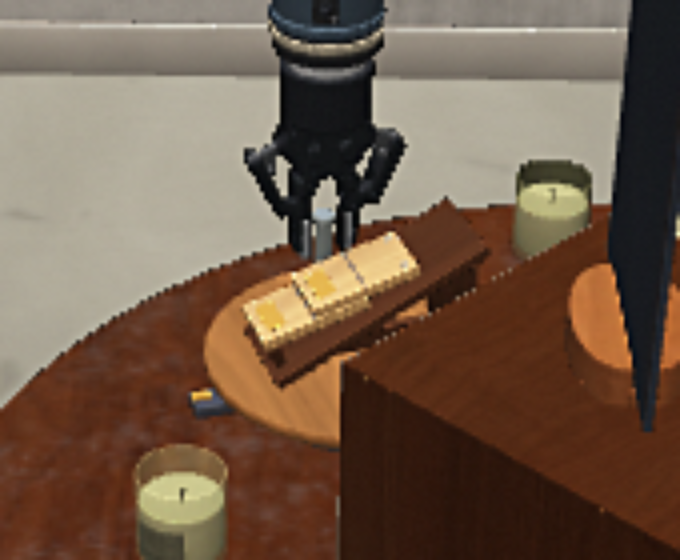

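The low end is now at the pointer, and the post stands free in the slack. I'll open and rise.

jog_arm(
  increments=[
    [[0, 0, 0, 0, 0, 0, -1], [0, 0, 0, 0, 0, 0, -1], [0, 0, 0, 0, 0, 0, -1], [0, 0, 0, 0, 0, 0, -1], [0, 0, -4, 0, 0, 0, -1], [0, 0, -5, 0, 0, 0, -1], [0, 0, -5, 0, 0, 0, -1], [0, 0, -4, 0, 0, 0, -1], [-5, -3, 0, 0, 0, 0, -1]],
  ],
)

```text
t: 5.08
tcp_pos: [0.4892, 0.2767, 0.2586]
ee_rot: [0.58, 0.814, 0.003, 0.001]
contact_force: [1.5, -1.4, -0.5]
width: 1.001
grasp_force: 0.0
```

```bash
cat > go.py <<'E'
from h import *
def plan(p,Rt,n,p0=None,R0=None):
    o=ctrl.get_obs(); p0=o["tcp_pos"] if p0 is None else np.array(p0); R0=R.from_quat(o["ee_rot"]) if R0 is None else R0
    rv=(R0.inv()*Rt).as_rotvec(); s=R.from_rotvec(rv/n); Rc=R0; d=(np.array(p)-p0)/n
    for i in range(n):
        print(np.round(np.r_[Rc.inv().apply(d)*100,np.degrees(rv/n)],2).tolist()); Rc=Rc*s
def down(yaw_y): # tool y at yaw, z down
    a=np.radians(yaw_y); y=np.array([np.cos(a),np.sin(a),0]); z=np.array([0,0,-1.]); return R.from_matrix(np.c_[np.cross(y,z),y,z])
E
python3 - <<'E'
from go import *
o=ctrl.get_obs(); print(o["joint_positions"])
s=19; 
plan([.41,.06,.255],down(90),8)
print(); plan([.5,-.149,.12],down(90),5,[.41,.06,.255],down(90))
print(); plan([.41,.06,.255],down(-45),8)
E
```

```text
[5.14622672e-01 3.35907896e-01 1.70128828e-01 1.39756314e+00
 2.79705430e-04 1.75251069e+00]
[-2.24, -1.82, 0.03, 0.05, 0.02, -8.87]
[-1.93, -2.14, 0.03, 0.05, 0.02, -8.87]
[-1.58, -2.42, 0.03, 0.05, 0.02, -8.87]
[-1.18, -2.63, 0.03, 0.05, 0.02, -8.87]
[-0.77, -2.78, 0.03, 0.05, 0.02, -8.87]
[-0.33, -2.87, 0.04, 0.05, 0.02, -8.87]
[0.12, -2.88, 0.04, 0.05, 0.02, -8.87]
[0.56, -2.83, 0.04, 0.05, 0.02, -8.87]

[-1.8, -4.18, 2.7, 0.0, 0.0, 0.0]
[-1.8, -4.18, 2.7, 0.0, 0.0, 0.0]
[-1.8, -4.18, 2.7, 0.0, 0.0, 0.0]
[-1.8, -4.18, 2.7, 0.0, 0.0, 0.0]
[-1.8, -4.18, 2.7, 0.0, 0.0, 0.0]

[-2.24, -1.82, 0.03, 0.04, -0.04, 8.01]
[-2.47, -1.49, 0.03, 0.04, -0.04, 8.01]
[-2.65, -1.13, 0.03, 0.04, -0.04, 8.01]
[-2.78, -0.75, 0.04, 0.04, -0.04, 8.01]
[-2.86, -0.36, 0.04, 0.04, -0.04, 8.01]
[-2.88, 0.04, 0.04, 0.04, -0.04, 8.01]
[-2.85, 0.45, 0.04, 0.04, -0.04, 8.01]
[-2.76, 0.84, 0.04, 0.04, -0.04, 8.01]
```

jog_arm(
  increments=[
    [[-2.24, -1.82, 0, 0, 0, -8.9, -1], [-1.93, -2.14, 0, 0, 0, -8.9, -1], [-1.58, -2.42, 0, 0, 0, -8.9, -1], [-1.18, -2.63, 0, 0, 0, -8.9, -1], [-0.77, -2.78, 0, 0, 0, -8.9, -1], [-0.33, -2.87, 0, 0, 0, -8.9, -1], [0.12, -2.88, 0, 0, 0, -8.9, -1], [0.56, -2.83, 0, 0, 0, -8.9, -1], [-1.8, -4.2, 0, 0, 0, 0, -1], [-1.8, -4.2, 2, 0, 0, 0, -1]],
  ],
)

```text
t: 6.32
tcp_pos: [0.4447, -0.0278, 0.2364]
ee_rot: [-0.001, 1.0, -0.0, 0.002]
contact_force: [1.0, -0.3, -0.5]
width: 0.998
grasp_force: 0.0
```

jog_arm(
  increments=[
    [[-1.8, -4.2, 2, 0, 0, 0, -1], [-1.8, -4.2, 2, 0, 0, 0, -1], [-1.8, -4.2, 2, 0, 0, 0, -1], [0, 0, 4, 0, 0, 0, -1], [0, 0, 0, 0, 0, 0, -1]],
  ],
)

```text
t: 6.95
tcp_pos: [0.496, -0.1522, 0.1332]
ee_rot: [-0.001, 1.0, 0.001, -0.002]
contact_force: [0.8, 0.6, 1.1]
width: 1.003
grasp_force: 0.0
```

```bash
python3 - <<'E'
from m import *
for n in("top","side"):
    p,d=ctrl.grab_frame(n); np.savez(f"{n}1.npz",p=p,d=d)
    if n=="top": cv2.imwrite("pics/t3.png",cv2.resize(p[140:290,150:290],(560,600),interpolation=3)); print(disc(p))
    else: cv2.imwrite("pics/s3.png",cv2.resize(p[140:340,230:430],(600,600)))
o=ctrl.get_obs();print(o["width"],o["tcp_pos"],R.from_quat(o["ee_rot"]).as_matrix())
q=np.load("side1.npz")["p"];hsv=cv2.cvtColor(q,cv2.COLOR_BGR2HSV).astype(int)
m=np.zeros((480,640),bool);m[275:310,285:340]=1;m&=(hsv[...,2]>150)
P,r=rect(m,.008,"side");print("slat side",r)
E
```

```text
(((533.43994140625, 232.0902099609375), 130.96510314941406), ((533.2695922851562, 232.2857208251953), (259.5329895019531, 260.99395751953125), 104.90984344482422))
1.0025673212876602 [ 0.4978484  -0.15218252  0.13635834] [[-9.99997725e-01 -2.12696444e-03  1.64194700e-04]
 [-2.12696484e-03  9.99997738e-01 -2.28347450e-06]
 [-1.64189472e-04 -2.63270566e-06 -9.99999987e-01]]
slat side ((495.56787109375, -151.9872283935547), (63.85792541503906, 88.56342315673828), 87.4876937866211)
```

View pics/t3.png

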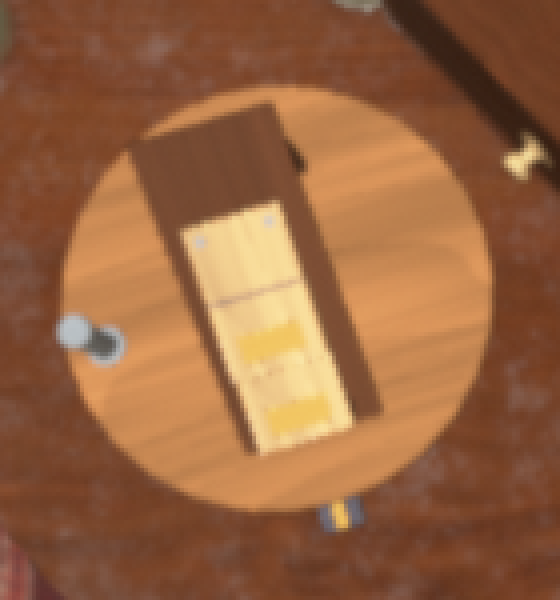

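View pics/s3.png

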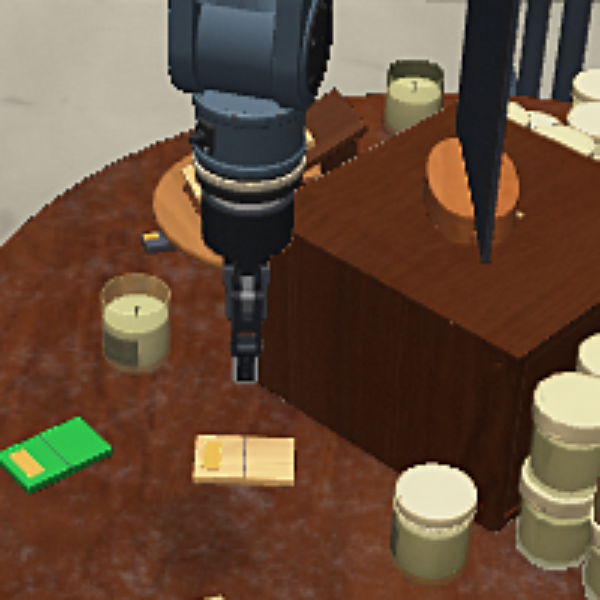

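The top view shows the slope's low end facing the pointer (crop 342,515). The side view shows the gripper in line with the wooden slat, clear of the crate. Next I measure the slope pose.

```bash
python3 - <<'E'
from m import *
print("nose",ctrl.nose_length)
f=np.load("top1.npz");p=f["p"];C=cloud("top",f["d"])
cr=lambda L:np.array(L)/4*np.array([560/560,600/600])+[150-.4,140-.4]
print("post",ray("top",cr([[73,333]]),.101),"pointer",ray("top",cr([[341,515]]),.017))
m=np.zeros((480,640),np.uint8);cv2.fillPoly(m,[cr([[195,232],[278,212],[292,275],[215,297]]).astype(int)],1)
Q=C[m>0];Q=Q[np.isfinite(Q).all(1)];c=Q.mean(0)
A=np.c_[Q[:,:2]-c[:2],np.ones(len(Q))];
from scipy.optimize import least_squares
s=least_squares(lambda k:A@k-Q[:,2],[0,0,c[2]],loss="soft_l1",f_scale=.002).x
print("mid plane",c,s,"slope deg",np.degrees(np.arctan(np.hypot(*s[:2]))),"uphill yaw",np.degrees(np.arctan2(s[1],s[0])))
# line ends, slat_mid top corners: intersect rays with the plane
K,Rm,t=cal("top");o=-Rm.T@t
def hit(L):
    d=(np.linalg.inv(K)@np.c_[cr(L),np.ones(len(L))].T).T@Rm
    n=np.array([-s[0],-s[1],1]);k=(n@np.r_[c[:2],s[2]]-o@n)/(d@n);return o+d*k[:,None]
H=hit([[181,232],[280,203],[216,304],[299,280]]);print(H)
print("line len, slatlen",np.linalg.norm(H[2]-H[3]),np.linalg.norm((H[0]+H[1])/2-(H[2]+H[3])/2))
E
```

```text
nose 0.011
post [[0.49802397 0.33151844 0.101     ]] pointer [[0.40325265 0.19075946 0.017     ]]
mid plane [0.54474621 0.23493745 0.11567004] [0.25928962 0.07380008 0.1156167 ] slope deg 15.087557687494407 uphill yaw 15.887630756804832
[[0.55376813 0.26905921 0.12047417]
 [0.57159988 0.21476226 0.12109064]
 [0.51543576 0.25014527 0.10913914]
 [0.53023718 0.20432313 0.10959532]]
line len, slatlen 0.048155569969004636 0.04397195803985437
```

jog_arm(
  increments=[
    [[-0.1, 0.2, 4, 0, 0, 0, -0.4], [0, 0, 4, 0, 0, 0, -0.4], [0, 0, 2.5, 0, 0, 0, -0.4], [0, 0, 1.2, 0, 0, 0, -0.4], [0, 0, 0.2, 0, 0, 0, -0.4], [0, 0, 0, 0, 0, 0, -0.4]],
  ],
)

```text
t: 7.8
tcp_pos: [0.4997, -0.1506, 0.0175]
ee_rot: [-0.001, 1.0, -0.0, 0.001]
contact_force: [-0.6, 0.3, -0.4]
width: 0.701
grasp_force: 0.0
```

```bash
python3 - <<'E'
from m import *
p,d=ctrl.grab_frame("side"); cv2.imwrite("pics/s4.png",cv2.resize(p[240:330,260:380],(800,600),interpolation=3))
print(ctrl.get_obs()["tcp_pos"],ctrl.nose_length)
E
```

```text
[ 0.49963061 -0.150625    0.01749183] 0.011
```

View pics/s4.png

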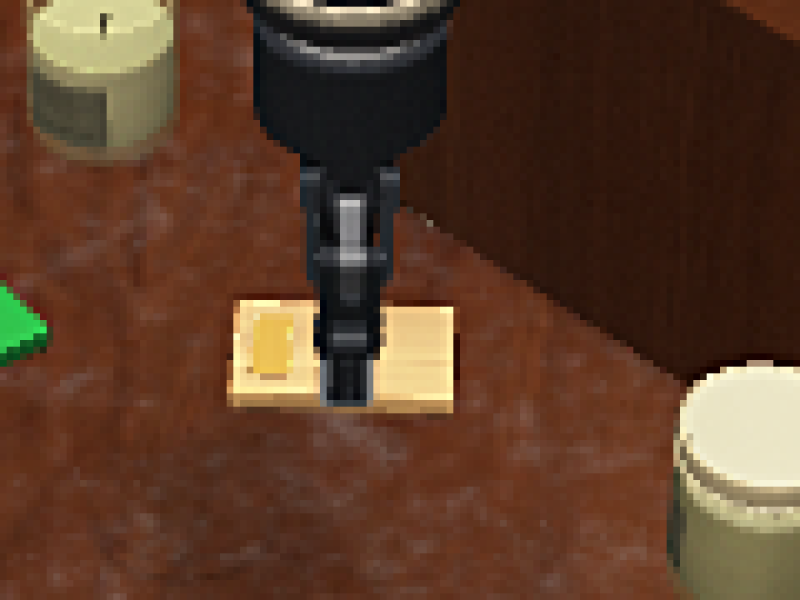

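The fingertips stand about 7 mm above the table, astride the slat's middle. I'll go 3.5 mm lower and close.

jog_arm(
  increments=[
    [[0, 0, 0.35, 0, 0, 0, -0.4], [0, 0, 0, 0, 0, 0, -0.2], [0, 0, 0, 0, 0, 0, 0.2], [0, 0, 0, 0, 0, 0, 0.2], [0, 0, 0, 0, 0, 0, 0.2], [0, 0, 0, 0, 0, 0, 0.2]],
  ],
  force=40,
)

```text
t: 8.6
tcp_pos: [0.4992, -0.1506, 0.0133]
ee_rot: [-0.001, 1.0, -0.0, 0.0]
contact_force: [-0.7, 0.8, 5.7]
width: 0.636
grasp_force: 41.2
```

jog_arm(
  increments=[
    [[0, 0, -1, 0, 0, 0, 0.2], [0, 0, -4, 0, 0, 0, 0.2], [0, 0, -5, 0, 0, 0, 0.2], [0, 0, -5, 0, 0, 0, 0.2], [0, 0, -5, 0, 0, 0, 0.2], [0, 0, -4, 0, 0, 0, 0.2], [0, 0, 0, 0, 0, 0, 0.2], [0, 0, 0, 0, 0, 0, 0.2]],
  ],
)

```text
t: 9.6
tcp_pos: [0.4985, -0.1504, 0.2525]
ee_rot: [-0.001, 1.0, 0.0, -0.0]
contact_force: [-1.0, -0.8, -0.6]
width: 0.635
grasp_force: 42.4
```

```bash
python3 - <<'E'
from go import *
from m import *
p,d=ctrl.grab_frame("side"); np.savez("side2.npz",p=p,d=d)
o=ctrl.get_obs();tp=o["tcp_pos"];print(tp,o["width"],o["joint_positions"],R.from_quat(o["ee_rot"]).as_matrix()[:,1])
c=proj("side",tp+[0,0,-.006])[0];print(c)
x,y=c.astype(int)
hsv=cv2.cvtColor(p,cv2.COLOR_BGR2HSV).astype(int)
m=np.zeros((480,640),bool);m[y-35:y+35,x-60:x+60]=1
m&=(hsv[...,2]>140)&(hsv[...,1]>50)&(hsv[...,0]<35)
yy,xx=np.nonzero(m);print(xx.min(),xx.max(),yy.min(),yy.max())
w=cv2.resize(p[y-45:y+45,x-60:x+60],(800,600),interpolation=3);cv2.imwrite("pics/s5.png",w);print(x-60,y-45)
# refine slope slats: bright mask in top1
q=np.load("top1.npz")["p"];h=cv2.cvtColor(q,cv2.COLOR_BGR2HSV).astype(int);print(h[200,205],h[170,225],h[235,220])
E
```

```text
[ 0.49829584 -0.1503084   0.25199643] 0.635897452397757 [-2.92941185e-01  2.55677566e-01  4.48696296e-02  1.36140981e+00
 -4.10281671e-05 -2.94701477e-01] [-1.76006416e-03  9.99998381e-01  3.73596892e-04]
[313.41274294 219.90014219]
264 372 184 253
253 174
[ 20 101 244] [ 14 148 197] [ 19 104 241]
```

View pics/s5.png

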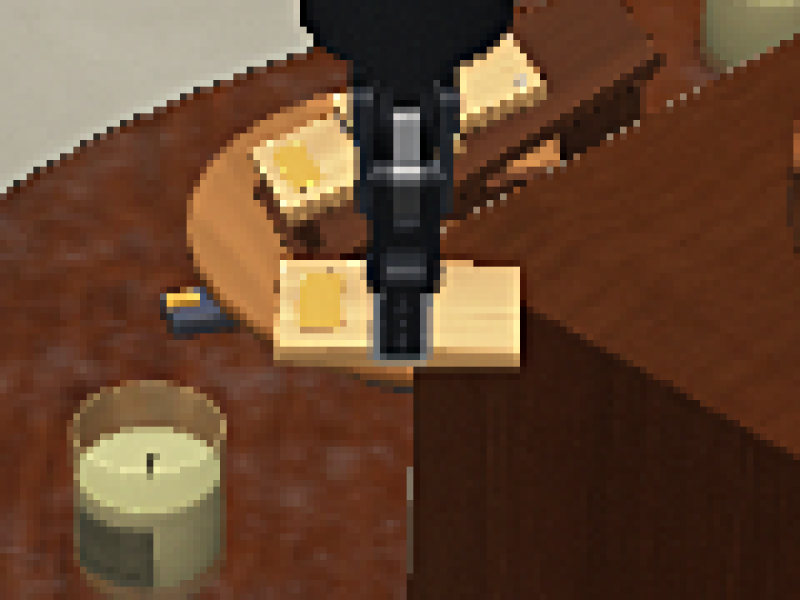

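The slat sits level in the grip. Its centre is about 1.2 mm toward the plate end from the finger centre, and its underside is 13.3 mm ahead of the TCP. Next I refine the slope target across the two views.

```bash
python3 - <<'E'
from h import *
T=np.load("top1.npz")["p"]; S=cv2.imread("pics/s2.png")
gT=cv2.cvtColor(cv2.resize(T[140:290,150:290],(560,600),interpolation=3),6); gS=cv2.cvtColor(S,6)
def prof(g,a,b,n=120):
    a,b=np.array(a,float),np.array(b,float); t=np.linspace(0,1,n); P=a+(b-a)*t[:,None]
    return P,cv2.remap(cv2.GaussianBlur(g,(5,5),0),P[:,0].astype(np.float32)[None],P[:,1].astype(np.float32)[None],1)[0].astype(float)
def dark(g,a,b): P,v=prof(g,a,b); i=v.argmin(); w=np.clip(np.percentile(v,50)-v,0,None); w[abs(np.arange(len(v))-i)>12]=0; return (P*w[:,None]).sum(0)/w.sum()
def edge(g,a,b): P,v=prof(g,a,b); return P[np.gradient(cv2.GaussianBlur(v[None],(9,1),0)[0]).argmin()]   # bright->dark
# top: dark line at quarter points across
def up(g,c): return cv2.cornerSubPix(g,np.array([c],np.float32)[:,None],(9,9),(-1,-1),(3,50,.01))[:,0][0]
def full(x,o): return (np.array(x)+.5)/4-.5+o
oT,oS=np.array([150,140]),np.array([230,120])
LT=[dark(gT,(225,270),(242,322)),dark(gT,(270,258),(287,310))]
print("top line",LT); 
CT=[up(gT,(181,232)),up(gT,(280,203))]; print("top corners",CT)
LS=[dark(gS,(335,274),(372,254)),dark(gS,(342,284),(379,264))]; print("side line",LS)
CS=[up(gS,(399,232)),up(gS,(420,268))]; print("side corners",CS)
def lin(a,b,e,f): # intersection of line ab with line ef
    l=np.cross(np.cross([*a,1],[*b,1]),np.cross([*e,1],[*f,1])); return l[:2]/l[2]
M=[]
for n in("top","side"):
    K,Rm,t=cal(n); M.append(K@np.c_[Rm,t])
def tri(a,b):
    X=cv2.triangulatePoints(M[0],M[1],full(a,oT).reshape(2,1),full(b,oS).reshape(2,1)); X=(X[:3]/X[3]).ravel()
    return X, np.linalg.norm(proj("top",X)[0]-full(a,oT)),np.linalg.norm(proj("side",X)[0]-full(b,oS))
for a,b in zip(CT,CS): print("corner",tri(a,b))
# line middle: its pixel in each view = line crossed with the long axis
v=cv2.resize(S[200:360,230:430],(800,640)); 
for z in(.109,.1105,.112):
    q=[ray("top",full(x,oT),z)[0] for x in LT]; q2=[ray("side",full(x,oS),z)[0] for x in LS]
    print(z,"top",np.round(q,4).tolist(),"side",np.round(q2,4).tolist())
# calibration agreement on a known plane: post top & pointer
E
```

```text
top line [array([234.5011839 , 299.06244487]), array([278.9005102 , 285.22509004])]Traceback (most recent call last):
  File "<stdin>", line 15, in <module>
  File "<stdin>", line 10, in up
cv2.error: OpenCV(4.12.0) :-1: error: (-5:Bad argument) in function 'cornerSubPix'
> Overload resolution failed:
>  - Layout of the output array corners is incompatible with cv::Mat
>  - Expected Ptr<cv::UMat> for argument 'corners'
```

```bash
cat > r.py <<'E'
from h import *
T=np.load("top1.npz")["p"]; S=cv2.imread("pics/s2.png")
gT=cv2.cvtColor(cv2.resize(T[140:290,150:290],(560,600),interpolation=3),6); gS=cv2.cvtColor(S,6)
def dark(g,a,b,n=120):
    a,b=np.array(a,float),np.array(b,float); P=(a+(b-a)*np.linspace(0,1,n)[:,None]).astype(np.float32)
    v=cv2.remap(cv2.GaussianBlur(g,(5,5),0),P[None,:,0].copy(),P[None,:,1].copy(),1)[0].astype(float)
    i=v.argmin(); w=np.clip(np.median(v)-v,0,None); w[abs(np.arange(n)-i)>15]=0; return (P*w[:,None]).sum(0)/w.sum()
def up(g,c): return cv2.cornerSubPix(g,np.array([[c]],np.float32),(9,9),(-1,-1),(3,50,.01))[0,0]
def full(x,o): return (np.array(x,float)+.5)/4-.5+o
oT,oS=np.array([150,140]),np.array([230,120])
LT=[dark(gT,(225,270),(242,322)),dark(gT,(270,258),(287,310))]
CT=[up(gT,(181,232)),up(gT,(280,203))]; print("top",LT,CT)
LS=[dark(gS,(335,274),(372,254)),dark(gS,(342,284),(379,264))]
CS=[up(gS,(399,232)),up(gS,(420,268))]; print("side",LS,CS)
M=[]
for n in("top","side"):
    K,Rm,t=cal(n); M.append(K@np.c_[Rm,t])
for a,b in zip(CT,CS):
    X=cv2.triangulatePoints(M[0],M[1],full(a,oT).reshape(2,1),full(b,oS).reshape(2,1)); X=(X[:3]/X[3]).ravel()
    print("corner",X,np.linalg.norm(proj("top",X)[0]-full(a,oT)))
for z in(.109,.1105,.112):
    print(z,"top",np.round([ray("top",full(x,oT),z)[0] for x in LT],4).tolist(),"side",np.round([ray("side",full(x,oS),z)[0] for x in LS],4).tolist())
E
python3 r.py
```

```text
top [array([234.49193855, 299.03416543]), array([278.91700679, 285.27555055])] [array([181.36774, 229.51845], dtype=float32), array([278.73184, 201.40007], dtype=float32)]
side [array([350.84629619, 265.4344344 ]), array([357.52064578, 275.61046168])] [array([391.64166, 230.41884], dtype=float32), array([417.23868, 264.52853], dtype=float32)]
corner [0.55140856 0.26800798 0.12242648] 1.4810948101481025
corner [0.56922619 0.21467376 0.12350158] 1.1954692740491548
0.109 top [[0.5185, 0.2399, 0.109], [0.527, 0.2155, 0.109]] side [[0.5167, 0.2353, 0.109], [0.5217, 0.2202, 0.109]]
0.1105 top [[0.5183, 0.2396, 0.1105], [0.5267, 0.2152, 0.1105]] side [[0.5166, 0.2329, 0.1105], [0.5216, 0.2178, 0.1105]]
0.112 top [[0.518, 0.2392, 0.112], [0.5265, 0.2148, 0.112]] side [[0.5166, 0.2304, 0.112], [0.5215, 0.2154, 0.112]]
```

```bash
cat > tgt.py <<'E'
from go import *
def target(h=0,L=(.5202,.2266,.111),yaw=18.8,sl=15):
    a,b=np.radians([yaw,sl]);u=np.array([np.cos(a),np.sin(a),0]);v=np.array([-u[1],u[0],0]);k=np.array([0,0,1.])
    n=-np.sin(b)*u+np.cos(b)*k; x=-np.cos(b)*u-np.sin(b)*k; Rt=R.from_matrix(np.c_[x,v,-n])
    c=np.array(L)-.045*x+h*n
    return c-Rt.apply([.0012,0,.0133]),Rt
E
python3 - <<'E'
from tgt import *
print(target())
p1=[.42,.05,.262];plan(p1,down(100),6)
p,Rt=target(.05);print(p);plan(p,Rt,6,p1,down(100))
E
```

```text
(array([0.55918631, 0.23987202, 0.13580425]), Rotation.from_matrix(array([[-0.91439297, -0.3222657 ,  0.24501086],
                            [-0.31128476,  0.94664926,  0.0834085 ],
                            [-0.25881905,  0.        , -0.96592583]])))
[1.3, 3.34, -0.16, 0.0, -0.01, -1.65]
[1.2, 3.38, -0.16, 0.0, -0.01, -1.65]
[1.1, 3.41, -0.16, 0.0, -0.01, -1.65]
[1.01, 3.44, -0.17, 0.0, -0.01, -1.65]
[0.91, 3.47, -0.17, 0.0, -0.01, -1.65]
[0.81, 3.49, -0.17, 0.0, -0.01, -1.65]
[0.54693577 0.2357016  0.18410054]
[-2.62, 2.68, 1.3, -0.19, -2.5, -1.46]
[-2.63, 2.61, 1.42, -0.19, -2.5, -1.46]
[-2.63, 2.54, 1.54, -0.19, -2.5, -1.46]
[-2.62, 2.47, 1.67, -0.19, -2.5, -1.46]
[-2.61, 2.39, 1.79, -0.19, -2.5, -1.46]
[-2.59, 2.32, 1.91, -0.19, -2.5, -1.46]
```

jog_arm(
  increments=[
    [[1.3, 3.34, -0.16, 0, 0, -1.65, 0.2], [1.2, 3.38, -0.16, 0, 0, -1.65, 0.2], [1.1, 3.41, -0.16, 0, 0, -1.65, 0.2], [1.0, 3.44, -0.16, 0, 0, -1.65, 0.2], [0.9, 3.47, -0.16, 0, 0, -1.65, 0.2], [0.8, 3.49, -0.16, 0, 0, -1.65, 0.2], [-2.6, 2.68, 1.3, -0.2, -2.5, -1.45, 0.2], [-2.6, 2.61, 1.4, -0.2, -2.5, -1.45, 0.2], [-2.6, 2.54, 1.5, -0.2, -2.5, -1.45, 0.2], [-2.6, 2.47, 1.6, -0.2, -2.5, -1.45, 0.2]],
  ],
)

```text
t: 10.9
tcp_pos: [0.5041, 0.1744, 0.2102]
ee_rot: [-0.138, 0.987, 0.015, 0.086]
contact_force: [0.2, 1.0, -2.1]
width: 0.638
grasp_force: 42.4
```

jog_arm(
  increments=[
    [[-2.6, 2.39, 1.7, -0.2, -2.5, -1.45, 0.2], [-2.6, 2.32, 1.8, -0.2, -2.5, -1.45, 0.2], [0, 0, 0, 0, 0, 0, 0.2], [0, 0, 0, 0, 0, 0, 0.2]],
  ],
)

```text
t: 11.4
tcp_pos: [0.5454, 0.2347, 0.1871]
ee_rot: [-0.161, 0.978, 0.021, 0.128]
contact_force: [0.4, 0.3, -0.2]
width: 0.636
grasp_force: 42.4
```

```bash
python3 - <<'E'
from tgt import *
o=ctrl.get_obs();print(o["tcp_pos"],o["width"],o["contact_force"])
p,Rt=target(.012);plan(p,Rt,5)
E
```

```text
[0.54543451 0.23472054 0.1870803 ] 0.6362835405562075 [ 0.36711655  0.28411969 -0.24392244]
[-0.02, 0.01, 0.83, 0.0, -0.02, -0.01]
[-0.02, 0.01, 0.83, 0.0, -0.02, -0.01]
[-0.02, 0.01, 0.83, 0.0, -0.02, -0.01]
[-0.02, 0.01, 0.83, 0.0, -0.02, -0.01]
[-0.02, 0.01, 0.83, 0.0, -0.02, -0.01]
```

jog_arm(
  increments=[
    [[0, 0, 0.85, 0, 0, 0, 0.2], [0, 0, 0.85, 0, 0, 0, 0.2], [0, 0, 0.85, 0, 0, 0, 0.2], [0, 0, 0.85, 0, 0, 0, 0.2], [0, 0, 0.8, 0, 0, 0, 0.2], [0, 0, 0.5, 0, 0, 0, 0.2], [0, 0, 0, 0, 0, 0, 0.2], [0, 0, 0, 0, 0, 0, 0.2]],
  ],
)

```text
t: 12.4
tcp_pos: [0.5579, 0.2393, 0.1427]
ee_rot: [-0.162, 0.978, 0.022, 0.129]
contact_force: [-0.2, -0.5, -0.8]
width: 0.641
grasp_force: 42.4
```

```bash
python3 - <<'E'
from tgt import *
p,Rt=target(0);o=ctrl.get_obs();print("to go, tool axes mm",Rt.inv().apply(p-o["tcp_pos"])*1000,o["contact_force"])
s,d=ctrl.grab_frame("side");t,d2=ctrl.grab_frame("top");np.savez("f3.npz",s=s,t=t)
c=np.zeros((600,800,3),np.uint8)
c[:,:400]=cv2.resize(s[150:225,300:350],(400,600),interpolation=3);c[:,400:]=cv2.resize(t[155:245,180:240],(400,600),interpolation=3)
cv2.imwrite("pics/f3.png",c)
E
```

```text
to go, tool axes mm [0.44200614 0.12897388 7.03425397] [-0.2304919  -0.46846965 -0.80043746]
```

View pics/f3.png

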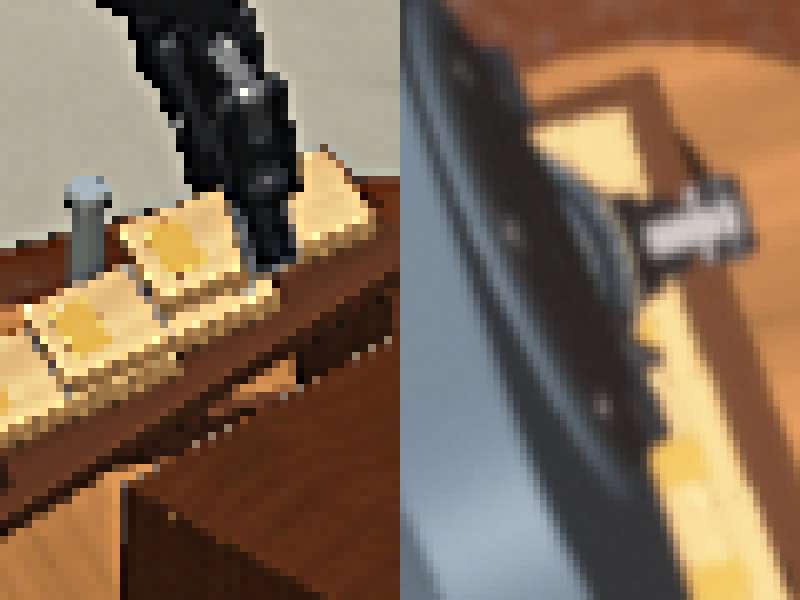

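```bash
python3 - <<'E'
from tgt import *
o=ctrl.get_obs();Rc=R.from_quat(o["ee_rot"]);tp=o["tcp_pos"]
C=lambda x,y,z:tp+Rc.apply([.0012+x,y,.0133+z])   # x downhill, z into board, from underside centre
full=lambda x,o:(np.array(x,float)+.5)/8-.5+o
obs={"lowback":(full((121,232),[300,150]),C(.045,.028,-.01)),"upfront":(full((374,212),[300,150]),C(-.045,-.028,-.01)),"upback":(full((322,148),[300,150]),C(-.045,.028,-.01)),"lowfront":(full((165,300),[300,150]),C(.045,-.028,-.01))}
D=[]
for k,(u,P) in obs.items(): D.append(u-proj("side",P)[0]);print(k,u,D[-1])
b=np.mean(D,0);print("bias px",b)
# observed line in side view (from s2), corrected by bias, against target L
LS=[(np.array(x)+.5)/4-.5+[230,120] for x in([350.85,265.43],[357.52,275.61])]
L=np.array([.5202,.2266,.111])
for z in(.110,.111,.112):
    q=[ray("side",x-b,z)[0] for x in LS]; print(z,np.round(q,4).tolist(),"u",[np.round(x[:2]@[.9466,.3223],4) for x in q])
print("target u",L[:2]@[.9466,.3223])
u=np.array([180,155])+(np.array([[625,108],[650,195]])+.5)/6.667-.5
P=proj("top",[C(-.045,-.028,-.01)]);bt=u[0]-P[0];print("top",u,P,"bias",bt)
f=lambda x:(np.array(x)+.5)/4-.5+[150,140]
for n,x in(("line1",[234.5,299.03]),("line2",[278.9,285.27])): q=ray("top",f(x)-bt,.111)[0];print(n,q,q[:2]@[.9466,.3223])
for n,x in(("L",[216,304]),("R",[299,280])): q=ray("top",f(x)-bt,.111)[0];print("lat",n,q[:2]@[-.3223,.9466])
for n,x in(("L",[181.4,231]),("R",[279.4,202])): q=ray("top",f(x)-bt,.1225)[0];print("lat",n,q[:2]@[-.3223,.9466],q[:2]@[.9466,.3223])
print("L lat",L[:2]@[-.3223,.9466])
E
```

```text
lowback [314.6875 178.5625] [0.24729486 0.4151807 ]
upfront [346.3125 176.0625] [-0.87483493 -0.05987688]
upback [339.8125 168.0625] [-0.74095526  0.55691491]
lowfront [320.1875 187.0625] [-0.30797758 -0.0019577 ]
bias px [-0.41911823  0.22756526]
0.11 [[0.518, 0.2351, 0.11], [0.5229, 0.22, 0.11]] u [np.float64(0.5661), np.float64(0.5659)]
0.111 [[0.5179, 0.2334, 0.111], [0.5229, 0.2184, 0.111]] u [np.float64(0.5655), np.float64(0.5653)]
0.112 [[0.5179, 0.2318, 0.112], [0.5228, 0.2167, 0.112]] u [np.float64(0.5649), np.float64(0.5648)]
target u 0.5654545
top [[273.32030898 170.77418629]
 [277.07012149 183.82353382]] [[212.20298042 171.09677202]] bias [61.11732857 -0.32258573]
line1 [0.51382983 0.37564152 0.111     ] 0.6074605795609411
line2 [0.52227595 0.35146064 0.111     ] 0.607662179478436
lat L 0.2005182974734529
lat R 0.15288953529204438
lat L 0.20482815098164767 0.6501989067414704
lat R 0.14884560407857267 0.6500122419474964
L lat 0.046839100000000015
```

```bash
python3 - <<'E'
from h import *
bt=np.array([1.12,-.32]);f=lambda x:(np.array(x)+.5)/4-.5+[150,140]
U=np.array([.9466,.3223]);V=np.array([-.3223,.9466])
for n,x,z in(("line1",[234.5,299.03],.111),("line2",[278.9,285.27],.111),("endL",[216,304],.111),("endR",[299,280],.111),("topL",[181.4,231],.1225),("topR",[279.4,202],.1225)):
    q=ray("top",f(x)-bt,z)[0];print(n,q,"u",q[:2]@U,"v",q[:2]@V)
E
```

```text
line1 [0.51739349 0.24192045 0.111     ] u 0.5677356358534025 v 0.062245976650103986
line2 [0.52585879 0.21753477 0.111     ] u 0.5678893900015316 v 0.03643412578107211
endL [0.51430442 0.25208788 0.111     ] u 0.5680884910299979 v 0.07286607610303704
endR [0.52915271 0.20644822 0.111     ] u 0.5674342152244635 v 0.024877971695064477
topL [0.55310698 0.27071336 0.1225    ] u 0.6108219804531176 v 0.07799088670655584
topR [0.57101573 0.2172168  0.1225    ] u 0.6105324616862611 v 0.021579053438405202
```

```bash
python3 - <<'E'
from h import *
t=np.load("f3.npz")["t"].astype(float)
g=t[...,1]
U=np.array([.9466,.3223]);V=np.array([-.3223,.9466])
for r in list(range(172,184))+list(range(199,244,2)):
    v=g[r,205:245]; i=int(np.argmin(np.diff(cv2.blur(v[None],(2,1))[0])))
    w=v[i-3:i+5]; hi,lo=w[:2].mean(),w[-2:].mean(); k=np.where((w[:-1]>(hi+lo)/2)&(w[1:]<=(hi+lo)/2))[0]
    if len(k)==0: continue
    k=k[0]; c=205+i-3+k+(w[k]-(hi+lo)/2)/(w[k]-w[k+1])
    z0=.12 
    for _ in range(8): # iterate height: mid top z = .111 at u=.5655 ; loose slat +17 mm along normal
        q=ray("top",[[c,r]],z0)[0]; uu=q[:2]@U; z0=.111+(uu-.5655)*np.tan(np.radians(15))+(.017/np.cos(np.radians(15)) if r<190 else 0)
    print(r,round(c,2),"u %.4f v %.4f z %.3f"%(uu,q[:2]@V,z0),"%d/%d"%(hi,lo))
E
```

```text
172 213.84 u 0.6456 v 0.0159 z 0.150 202/77
173 213.83 u 0.6436 v 0.0166 z 0.150 218/78
174 214.05 u 0.6415 v 0.0169 z 0.149 221/78
175 214.52 u 0.6392 v 0.0166 z 0.148 217/78
176 214.76 u 0.6371 v 0.0168 z 0.148 220/78
177 214.96 u 0.6350 v 0.0170 z 0.147 221/78
178 215.54 u 0.6326 v 0.0165 z 0.147 217/78
179 215.79 u 0.6305 v 0.0167 z 0.146 221/77
180 215.85 u 0.6285 v 0.0172 z 0.145 221/77
181 216.15 u 0.6263 v 0.0173 z 0.145 220/78
182 216.62 u 0.6240 v 0.0170 z 0.144 207/78
183 216.93 u 0.6218 v 0.0171 z 0.144 178/78
199 221.9 u 0.5907 v 0.0200 z 0.118 196/79
201 222.09 u 0.5865 v 0.0210 z 0.117 224/79
203 222.87 u 0.5819 v 0.0208 z 0.115 224/79
205 223.56 u 0.5773 v 0.0207 z 0.114 221/79
207 224.02 u 0.5729 v 0.0211 z 0.113 224/80
209 225.12 u 0.5681 v 0.0202 z 0.112 223/79
211 226.22 u 0.5633 v 0.0193 z 0.110 215/79
213 226.85 u 0.5588 v 0.0194 z 0.109 224/79
215 227.56 u 0.5542 v 0.0193 z 0.108 222/78
217 228.09 u 0.5497 v 0.0195 z 0.107 224/79
219 228.82 u 0.5451 v 0.0194 z 0.106 224/78
221 229.48 u 0.5405 v 0.0194 z 0.104 224/79
223 230.08 u 0.5360 v 0.0195 z 0.103 224/79
225 230.81 u 0.5313 v 0.0194 z 0.102 223/77
227 231.65 u 0.5266 v 0.0190 z 0.101 221/78
229 232.76 u 0.5217 v 0.0180 z 0.099 217/78
231 233.44 u 0.5171 v 0.0180 z 0.098 224/77
233 233.92 u 0.5126 v 0.0184 z 0.097 225/77
235 234.73 u 0.5079 v 0.0181 z 0.096 224/77
237 235.39 u 0.5033 v 0.0181 z 0.094 225/78
239 235.9 u 0.4988 v 0.0184 z 0.093 225/76
241 236.67 u 0.4941 v 0.0182 z 0.092 224/77
243 237.29 u 0.4894 v 0.0183 z 0.091 225/81
```

The side view puts the lower edge on the dark line. The top view shows the loose slat about 2.8 mm right of the lower slats, so I shift it by +y and lower it.

jog_arm(
  increments=[
    [[0, 0.28, 0, 0, 0, 0, 0.2], [0, 0, 0.3, 0, 0, 0, 0.2], [0, 0, 0.2, 0, 0, 0, 0.2], [0, 0, 0, 0, 0, 0, 0.2], [0, 0, 0, 0, 0, 0, 0.2]],
  ],
)

```text
t: 13.12
tcp_pos: [0.5581, 0.2423, 0.1376]
ee_rot: [-0.162, 0.978, 0.022, 0.129]
contact_force: [0.7, 0.2, -0.1]
width: 0.637
grasp_force: 42.4
```

jog_arm(
  increments=[
    [[0, 0, 0.1, 0, 0, 0, 0.2], [0, 0, 0, 0, 0, 0, 0.2], [0, 0, 0, 0, 0, 0, 0.2]],
  ],
)

```text
t: 13.5
tcp_pos: [0.5584, 0.2424, 0.1367]
ee_rot: [-0.162, 0.978, 0.022, 0.129]
contact_force: [-0.1, 0.4, -1.0]
width: 0.638
grasp_force: 42.4
```

jog_arm(
  increments=[
    [[0, 0, 0.08, 0, 0, 0, 0.2], [0, 0, 0, 0, 0, 0, 0.2], [0, 0, 0, 0, 0, 0, 0.2]],
  ],
)

```text
t: 13.88
tcp_pos: [0.5586, 0.2424, 0.1359]
ee_rot: [-0.161, 0.978, 0.022, 0.129]
contact_force: [0.6, -0.4, -1.0]
width: 0.637
grasp_force: 42.4
```

jog_arm(
  increments=[
    [[0, 0, 0.07, 0, 0, 0, 0.2], [0, 0, 0, 0, 0, 0, 0.2], [0, 0, 0, 0, 0, 0, 0.2]],
  ],
)

```text
t: 14.25
tcp_pos: [0.5587, 0.2425, 0.1352]
ee_rot: [-0.162, 0.978, 0.022, 0.129]
contact_force: [-0.7, -0.6, -0.2]
width: 0.633
grasp_force: 42.4
```

jog_arm(
  increments=[
    [[0, 0, 0.07, 0, 0, 0, 0.2], [0, 0, 0, 0, 0, 0, 0.2], [0, 0, 0, 0, 0, 0, 0.2]],
  ],
)

```text
t: 14.62
tcp_pos: [0.5589, 0.2426, 0.1346]
ee_rot: [-0.162, 0.978, 0.022, 0.129]
contact_force: [-0.5, -1.0, 2.3]
width: 0.634
grasp_force: 42.7
```

jog_arm(
  increments=[
    [[0, 0, 0.07, 0, 0, 0, 0.2], [0, 0, 0, 0, 0, 0, 0.2], [0, 0, 0, 0, 0, 0, 0.2]],
  ],
)

```text
t: 15.0
tcp_pos: [0.559, 0.2426, 0.1345]
ee_rot: [-0.162, 0.978, 0.022, 0.129]
contact_force: [-8.8, -2.7, 11.8]
width: 0.633
grasp_force: 44.0
```

jog_arm(
  increments=[
    [[0, 0, -0.07, 0, 0, 0, 0.2], [0, 0, 0, 0, 0, 0, 0.2]],
  ],
)

```text
t: 15.25
tcp_pos: [0.5589, 0.2426, 0.1346]
ee_rot: [-0.162, 0.978, 0.022, 0.129]
contact_force: [-2.1, 0.3, 3.4]
width: 0.634
grasp_force: 42.9
```

```bash
cat > lat.py <<'E'
from h import *
U=np.array([.9466,.3223]);V=np.array([-.3223,.9466])
def lat(t,hn):
    g=t[...,1].astype(float); A={"loose":[], "mid":[]}
    for r in list(range(173,184))+list(range(203,227)):
        v=g[r,205:245]; i=int(np.argmin(np.diff(cv2.blur(v[None],(2,1))[0])))
        w=v[i-3:i+5]; hi,lo=w[:2].mean(),w[-2:].mean(); k=np.where((w[:-1]>(hi+lo)/2)&(w[1:]<=(hi+lo)/2))[0]
        if len(k)==0: continue
        k=k[0]; c=205+i-3+k+(w[k]-(hi+lo)/2)/(w[k]-w[k+1]); z=.12
        for _ in range(8):
            q=ray("top",[[c,r]],z)[0]; uu=q[:2]@U; z=.1097+(uu-.5655)*np.tan(np.radians(15))+(hn/np.cos(np.radians(15)) if r<190 else 0)
        A["loose" if r<190 else "mid"].append((uu,q[:2]@V))
    for k,a in A.items():
        a=np.array(a); f=np.polyfit(a[:,0],a[:,1],1); print(k,"v mean %.4f med %.4f"%(a[:,1].mean(),np.median(a[:,1])),"yaw rel deg %.2f"%np.degrees(f[0]),len(a))
E
python3 - <<'E'
from lat import *
t,_=ctrl.grab_frame("top"); np.savez("f4.npz",t=t); lat(np.load("f3.npz")["t"],.018); lat(t,.010); o=ctrl.get_obs();print(o["tcp_pos"],o["contact_force"])
E
```

```text
loose v mean 0.0169 med 0.0169 yaw rel deg -1.31 11
mid v mean 0.0200 med 0.0196 yaw rel deg 1.79 24
loose v mean 0.0197 med 0.0197 yaw rel deg -2.56 11
mid v mean 0.0196 med 0.0196 yaw rel deg 0.29 24
[0.55894412 0.24259696 0.13458511] [-1.69678195 -0.55714375  3.51406337]
```

It's aligned and resting. I'll release and back off along the normal.

jog_arm(
  increments=[
    [[0, 0, 0, 0, 0, 0, -0.35], [0, 0, 0, 0, 0, 0, -0.5], [0, 0, 0, 0, 0, 0, -0.6], [0, 0, 0, 0, 0, 0, -0.6], [0, 0, -1, 0, 0, 0, -0.6], [0, 0, -2, 0, 0, 0, -0.6], [0, 0, -4, 0, 0, 0, -0.6], [0, 0, -5, 0, 0, 0, -0.6]],
  ],
)

```text
t: 16.3
tcp_pos: [0.5286, 0.2321, 0.2516]
ee_rot: [-0.162, 0.978, 0.022, 0.129]
contact_force: [0.7, -0.0, 0.9]
width: 0.8
grasp_force: 0.0
```

```bash
python3 - <<'E'
from go import *
o=ctrl.get_obs();print(o["tcp_pos"],o["width"],o["joint_positions"]);R0=R.from_quat(o["ee_rot"])
plan([.42,.06,.29],down(95),8)
E
```

```text
[0.52855698 0.23209857 0.25160323] 0.7997652499369424 [ 0.42690134  0.13779825 -0.14005732  1.03270534 -0.02489341  0.09636999]
[1.79, -1.6, -0.98, 0.23, 1.86, 1.71]
[1.77, -1.66, -0.91, 0.23, 1.86, 1.71]
[1.75, -1.71, -0.85, 0.23, 1.86, 1.71]
[1.72, -1.77, -0.78, 0.23, 1.86, 1.71]
[1.69, -1.82, -0.72, 0.23, 1.86, 1.71]
[1.66, -1.87, -0.66, 0.23, 1.86, 1.71]
[1.62, -1.93, -0.6, 0.23, 1.86, 1.71]
[1.58, -1.98, -0.54, 0.23, 1.86, 1.71]
```

jog_arm(
  increments=[
    [[1.8, -1.6, -1.0, 0, 1.86, 1.7, -0.6], [1.8, -1.66, -0.9, 0, 1.86, 1.7, -0.6], [1.75, -1.7, -0.85, 0, 1.86, 1.7, -0.6], [1.7, -1.77, -0.78, 0, 1.86, 1.7, -0.6], [1.7, -1.8, -0.7, 0, 1.86, 1.7, -0.6], [1.7, -1.87, -0.66, 0, 1.86, 1.7, -0.6], [1.6, -1.93, -0.6, 0, 1.86, 1.7, -0.6], [1.6, -2.0, -0.5, 0, 1.86, 1.7, -0.6], [1, -4, 0, 0, 0, 0, -0.6], [1, -4, 0, 0, 0, 0, -0.6]],
  ],
)

```text
t: 17.55
tcp_pos: [0.4079, -0.023, 0.2843]
ee_rot: [-0.047, 0.999, 0.016, -0.001]
contact_force: [0.1, 0.0, -1.0]
width: 0.805
grasp_force: 0.0
```

```bash
python3 - <<'E'
from h import *
from m import disc
t,d=ctrl.grab_frame("top"); s,_=ctrl.grab_frame("side"); np.savez("f5.npz",t=t,s=s,d=d)
print(ctrl.get_obs()["tcp_pos"],disc(t)[1])
bt=np.array([1.12,-.32])
U=np.array([.9466,.3223]);V=np.array([-.3223,.9466])
C=cloud("top",d)
# grid of slope heights along u at the centre line and 18 mm either side, above slat_mid plane
Q=C[150:260,170:250].reshape(-1,3);u=Q[:,:2]@U;v=Q[:,:2]@V
for uu in np.arange(.53,.68,.01):
    out=[]
    for v0 in(.03,.049,.068):
        k=(abs(u-uu)<.004)&(abs(v-v0)<.006); out.append(round(float(np.median(Q[k,2]))-(.1085+(uu-.5655)*.268),4) if k.any() else None)
    print(round(uu,3),out)
g=np.hstack([cv2.resize(t[155:245,180:240],(400,600),interpolation=3),cv2.resize(s[150:225,300:350],(400,600),interpolation=3)])
cv2.imwrite("pics/f5.png",g)
# edges of loose slat vs mid, both sides
gr=t[...,1].astype(float)
for r in range(166,226,4):
    x=gr[r,180:245]; b=np.where(x>150)[0]; b=b[(b>0)]
    print(r,[int(i)+180 for i in (b.min(),b.max())] if len(b) else None,end="; ")
E
```

```text
[ 0.40755135 -0.02462893  0.28425309] ((533.2288818359375, 232.73110961914062), (257.697265625, 260.5700988769531), 96.74586486816406)
0.53 [np.float64(-0.0003), np.float64(-0.0007), np.float64(-0.0004)]
0.54 [np.float64(0.001), np.float64(-0.0006), np.float64(0.0001)]
0.55 [np.float64(0.001), np.float64(-0.0002), np.float64(-0.0011)]
0.56 [np.float64(0.0005), np.float64(0.0004), np.float64(0.0004)]
0.57 [np.float64(0.0103), np.float64(0.011), np.float64(0.0102)]
0.58 [np.float64(0.0109), np.float64(0.0106), np.float64(0.011)]
0.59 [np.float64(0.0099), np.float64(0.0107), np.float64(0.0104)]
0.6 [np.float64(0.011), np.float64(0.0104), np.float64(0.0108)]
0.61 [np.float64(0.0111), np.float64(0.0112), np.float64(0.0108)]
0.62 [np.float64(0.0119), np.float64(0.0105), np.float64(0.0106)]
0.63 [np.float64(0.0115), np.float64(0.0117), np.float64(0.0104)]
0.64 [np.float64(0.0108), np.float64(0.0109), np.float64(0.0109)]
0.65 [np.float64(0.0087), np.float64(0.0109), np.float64(0.0102)]
0.66 [np.float64(0.0019), np.float64(0.0017), np.float64(0.0013)]
0.67 [None, None, None]
0.68 [None, None, None]
166 None; 170 None; 174 [203, 213]; 178 [189, 214]; 182 [189, 215]; 186 [191, 216]; 190 [192, 217]; 194 [193, 220]; 198 [194, 221]; 202 [195, 222]; 206 [197, 224]; 210 [198, 225]; 214 [199, 227]; 218 [202, 240]; 222 [204, 229];
```

It lies flat and parallel (about 10.5 mm above slat_mid everywhere). I'll check the along-slope offset against the dark line in the same camera, plus the disc's angle.

```bash
python3 - <<'E'
from h import *
f=np.load("f5.npz");C=cloud("top",f["d"]);g=f["t"][...,1].astype(float)
U=np.array([.9466,.3223]);V=np.array([-.3223,.9466])
u=C[...,:2]@U;v=C[...,:2]@V;h=C[...,2]-(.1085+(u-.5655)*.268)
k=(h>.007)&(u>.55)&(u<.67)&(v>.01)&(v<.09)
# centroid of loose top face mask (pixels) and minAreaRect in (u,v)
q=np.c_[u[k],v[k]]*1000;r=cv2.minAreaRect(q.astype(np.float32));print("loose centroid u,v",q.mean(0),r)
m=(abs(h)<.003)&(u>.524)&(u<.562)&(v>.01)&(v<.09)&(g>150);q=np.c_[u[m],v[m]]*1000;print("mid visible centroid",q.mean(0),cv2.minAreaRect(q.astype(np.float32)))
# same for earlier top1 (before placing): whole slat_mid top
f1=np.load("top1.npz");C=cloud("top",f1["d"]);g=f1["p"][...,1].astype(float)
u=C[...,:2]@U;v=C[...,:2]@V;h=C[...,2]-(.1085+(u-.5655)*.268)
m=(abs(h)<.004)&(u>.5)&(u<.64)&(v>.01)&(v<.09)&(g>140);q=np.c_[u[m],v[m]]*1000;print("mid full",q.mean(0),cv2.minAreaRect(q.astype(np.float32)))
# post cap, now vs after turning
for t in(f1["p"],f["t"]):
    a=cv2.cvtColor(t,cv2.COLOR_BGR2HSV)[210:232,158:178]; b=(a[...,1]<60)&(a[...,2]>110);yy,xx=np.nonzero(b);print("post px",xx.mean()+158,yy.mean()+210,len(xx))
# bystanders, first vs last picture
A=np.load("top0.npz")["p"].astype(int);B=f["t"].astype(int)
for n,x,y in(("tester",311,273),("tin",473,248),("cards",485,191),("candle",431,166),("green",373,303),("glass",133,142)):
    print(n,np.abs(A[y-22:y+22,x-22:x+22]-B[y-22:y+22,x-22:x+22]).mean().round(2))
E
```

```text
loose centroid u,v [607.86064245  49.11704472] ((607.3636474609375, 49.304412841796875), (56.45582962036133, 88.1263198852539), 87.56245422363281)
mid visible centroid [542.80357338  48.59241391] ((543.1666870117188, 48.15037536621094), (55.824764251708984, 37.44197082519531), 89.59480285644531)
mid full [567.80241857  48.18762642] ((562.3832397460938, 48.159820556640625), (56.37471008300781, 99.50749206542969), 89.62189483642578)
post px 169.78048780487805 223.64634146341464 82
post px 169.78048780487805 223.64634146341464 82
tester 63.14
tin 9.42
cards 9.15
candle 10.25
green 57.32
glass 8.68
```

```bash
python3 - <<'E'
from h import *
U=np.array([.9466,.3223]);V=np.array([-.3223,.9466])
def edges(t,rows,hn,name):
    g=cv2.GaussianBlur(t[...,1],(3,3),0).astype(float); L=[];Rr=[]
    for r in rows:
        x=g[r]; c=int(np.interp(r,[174,240],[201,221])); 
        for side,S in((1,Rr),(-1,L)):
            j=c
            while x[j]>145 and abs(j-c)<30: j+=side
            i=j-side; cc=i+side*(x[i]-145)/(x[i]-x[j]); z=.12
            for _ in range(8):
                q=ray("top",[[cc,r]],z)[0]; uu=q[:2]@U; z=.1097+(uu-.5655)*.268+hn/.966
            S.append((uu,q[:2]@V))
    for n,S in(("L",L),("R",Rr)):
        S=np.array(S); m=abs(S[:,1]-np.median(S[:,1]))<.004; f=np.polyfit(S[m,0],S[m,1],1); print(name,n,"v %.4f"%np.median(S[m,1]),"slope deg %.2f"%np.degrees(f[0]),m.sum())
f=np.load("f5.npz")["t"]; edges(f,range(180,200),.01,"loose"); edges(f,range(211,224),0,"mid")
edges(np.load("top1.npz")["p"],range(196,224),0,"mid before")
E
```

```text
loose L v 0.0760 slope deg -2.40 20
loose R v 0.0200 slope deg 1.31 20
mid L v 0.0775 slope deg 11.44 13
mid R v 0.0196 slope deg -0.09 13
mid before L v 0.0758 slope deg -0.66 27
mid before R v 0.0195 slope deg 0.24 28
```

```bash
python3 -c "
from bench import ctrl
print(ctrl.hand_in())"
```

```text
the job is handed in; nothing more can be done
None
```

I turned the display to the brass pointer and let go, then laid the wooden slat on the slope and handed the job in at about 18 s. The slat lies flat, in line with the slats below to within 1 mm, its lower edge within about 1.5 mm of the dark line. The click itself I inferred from the slope's angle and the post standing free. The tin, card box and lidded candle looked unmoved at the end; the arm hid the tester candle in that picture.

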